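# Wake the bench scale and tare it with the dish on the pan

## Robot

A 7-joint arm with a two-finger parallel gripper is mounted at the origin on a cart in front of the work surface, level with it; the furniture and walls round the work are solid. World frame = base frame: x ahead of the robot, y to its left, z up, the work surface at z = 0. Lengths are in m, angles in rad, forces in N, time in s.
With the tool pointing down it reaches from about 0.425 to 0.875 m from the base axis. Payload 8.4 kg.
Tool frame: the origin (TCP) lies at the very end of the fingers, on their centre line; the grasp point (between the pads) lies 19 mm behind it; z points along the fingers, y is the direction in which the jaws open and shut (so a half turn about z gives the same grasp; the last joint's range is limited). The gripper opens to 87 mm and grips with 3 to 60 N. Pads are 19 mm wide; open, the fingers measure 117 mm over their backs; the gripper's body (75 mm by 190 mm) begins 51 mm behind the grasp point.
Start: joints at [1.067, 0.333, 0.04, 1.465, -0.013, 1.343, -0.059], TCP at [0.256, -0.597, 0.223] pointing down, gripper open.
Joint ranges: [-2.58, 2.58], [-0.38, 2.09], [-1.3, 1.39], [0.25, 2.4], [-1.5, 4.64], [0.08, 2.09], [-2.65, 2.65]. Speed limits (rad/s): [2.22, 2.22, 2.79, 2.79, 3.14, 3.14, 3.14].

## Interface

Orientations are given as a unit quaternion [x, y, z, w].
In Python, from workcell import manip gives the robot as it stands. Calls block until the motion is done:
- manip.reach(position, orientation): joint-space move of the TCP to a pose.
- manip.movel(position, velocity=0.15, rotation=None, guard=None): straight line of the TCP; rotation=None keeps the orientation; velocity is the mean speed in m/s. With guard (N) it stops when the force on the tool has changed by that much, and returns True; else False.
- manip.move_joints(angles): joint-space move.
- manip.set_gripper(opening, f_grip=None): opening from 0.0 (shut) to 1.0 (fully open); f_grip is the grip in N (None keeps the last); returns when the fingers have stopped.
- manip.pause(seconds).
- manip.inverse_kinematics(position, orientation): joint angles nearest the present ones, or None.
- manip.snapshot(name): name is "side" or "top" or "wrist"; returns the picture (400x640x3 uint8, red, green, blue); there is no depth.
- manip.camera_info(name): a dict with "fx", "fy", "cx", "cy" (pixels), "k1" (the pictures are not rectified: a ray, as slopes to the right and down, at radius r is drawn at 1 + k1 r^2 times it, then the intrinsics apply), "eye" and "orientation" of the camera in the world. Camera axes: x right, y down, z forward; pixel columns grow to the right and rows downward; lengths in m; the calibration is good to about 2 mm. A picture is of the moment at which its call begins: read the wrist's pose just before it. camera_info takes no time and is no camera call; for the wrist camera it gives the pose at the moment of the call.
A pose or a line that the arm cannot do raises manip.MotionError and nothing moves.
- manip.job_done(): hands the job in, once; it reports no verdict.
Readings, each from a call of its own:
- manip.current_clock(): time.
- manip.current_joints(): joint angles.
- manip.current_qd(): joint speeds.
- manip.current_effort(): joint torques, N m.
- manip.current_tcp_pos(): TCP position.
- manip.current_eef_rot(): TCP orientation.
- manip.current_contact_force(): force on the tool from outside, world axes, zero at the start.
- manip.current_torque(): the same for the moment, N m.
- manip.current_opening(): opening from 0.0 (shut) to 1.0 (fully open).
Only numpy, scipy, OpenCV 4.12 (cv2) and the standard library are available. Lean on these libraries where they do the work, as an engineer would, in place of code of your own. Each camera call takes 0.05 s, during which the arm holds its last target.

## Task

The empty kidney dish stands on the bench scale: wake the scale by pressing its round key fully down and letting it come up, then tare it by pressing the long bar-shaped key fully down, keeping it down for two seconds and letting it up again. Press gently with the fingertips, one key at a time; leave the square key alone, do not shift the dish or the other things, and grasp or lift nothing.

Things in the scene. Friction and masses are not known exactly. Their poses are not given: they have to be found in the camera images.
- scale: White bench scale, fixed, 260 (x) x 250 (y) x 60 mm. Origin: footprint centre on the worktop; x from keys to pan, y left. Dark grey console (47 mm high) in front with a blank display 48 mm before the origin; 98 mm before the origin a row of three white keys at scale y +70, 0 and -70 mm, in changing order. Steel pan 146 x 226 mm, top 60 mm up, centred 46 mm behind the origin.
- round_key_top (a point): Centre of the top face of the round white wake key, 32 mm in diameter. Its top is 57 mm above the worktop (10 mm above the console). A spring holds it up; it needs 1 N to start moving and 6.4 N at the bottom of its 6 mm travel (counts as down from 3.5 mm, 4.2 N; over 30 N is rough), and it rises again when let go. 
- bar_key_top (a point): Centre of the top face of the long bar-shaped white tare key, 48 mm along the row (point y) by 20 mm (point x). Its top is 57 mm above the worktop (10 mm above the console). A spring holds it up; it needs 1 N to start moving and 6.4 N at the bottom of its 6 mm travel (counts as down from 3.5 mm, 4.2 N; over 30 N is rough), and it rises again when let go. 
- square_key_top (a point): Centre of the top face of the square white key, 29 x 29 mm, to be left alone. Its top is 57 mm above the worktop (10 mm above the console). A spring holds it up; it needs 1 N to start moving and 6.4 N at the bottom of its 6 mm travel (counts as down from 3.5 mm, 4.2 N; over 30 N is rough), and it rises again when let go. 
- round_key (a joint): How far the round key is pressed: 0 up, 0.006 m at the bottom of its travel (counts as down from 0.0035).
- bar_key (a joint): How far the bar key is pressed: 0 up, 0.006 m at the bottom of its travel (counts as down from 0.0035).
- square_key (a joint): How far the square key is pressed: 0 up, 0.006 m at the bottom. Must stay up.
- kidney_dish: Loose steel kidney dish, 100 x 202 mm (long side along its y), 32 mm high, empty, standing on the pan so that its rim is 92 mm above the worktop. Origin: centre of its underside.
- vial_a: Small injection vial, 25 mm in diameter, 52 mm high, standing in front of the scale's console. Origin: centre of its underside.
- syringe_5: Disposable syringe, 28 x 159 x 17 mm (long along its y), lying beside the scale on its right. Origin: centre of its underside.
- pen_1: Pen, 11 x 145 x 9 mm (long along its y), lying beside the scale on its left. Origin: centre of its underside.
- sample_cup_2: Screw-cap sample cup, 60 mm in diameter, 64 mm high, at the left. Origin: centre of its underside.
- tape_1: Roll of tape lying flat, 106 mm across, 25 mm high, at the right. Origin: centre of its underside.
- marker_green: Felt marker, 15 x 137 x 18 mm (long along its y), lying at the right. Origin: centre of its underside.
- carton_calmex: Small carton, 32 x 85 x 48 mm (long along its y), standing at the left. Origin: centre of its underside.
Mind the look-alikes: they are no part of the job. Of the things that look like the kidney_dish, the larger one is meant.

How it is judged:
By the outcome, as a careful person would: the job done as asked, in the order asked, and still so for the second after the job is handed in, with the robot touching nothing.
It also fails if it takes over 38 s, if anything falls off the work surface, if the arm or the gripper's body presses on something with over 40 N, if the wrist force passes 120 N, or if a joint passes its speed limit or range.

## Working session

There is one attempt and no reset: what is moved stays moved. The work goes in short steps, each a Python script; the robot and the scene stay as the last script left them, time stands still between calls to the robot, and variables do not carry over. Pictures are saved under pics/ and viewed, and the job is handed in when it is done.

```bash
ls; mkdir -p pics
python3 - <<'E'
from workcell import manip
import cv2
for n in ("top","side","wrist"):
    print(n,manip.camera_info(n))
    cv2.imwrite(f"pics/{n}0.png",manip.snapshot(n)[:,:,::-1])
print(manip.current_clock(),manip.current_eef_rot())
E
```

```text
pics
top {'fx': 514.0376259593602, 'fy': 514.0376259593602, 'cx': 318.24863246121254, 'cy': 195.43069567359782, 'k1': -0.05292188776410522, 'eye': array([ 0.32865695, -0.00645971,  1.4348136 ]), 'orientation': array([-0.69904945,  0.70843601, -0.06079619,  0.0758427 ])}
side {'fx': 364.61731782079823, 'fy': 364.61731782079823, 'cx': 320.5647613200564, 'cy': 203.51061088293193, 'k1': -0.07074040754038359, 'eye': array([ 0.27522304, -0.86521421,  0.62131206]), 'orientation': array([ 0.85396811, -0.15759974,  0.09116574, -0.48743162])}
wrist {'fx': 308.7997832319261, 'fy': 308.7997832319261, 'cx': 321.0632475300847, 'cy': 196.3392833182369, 'k1': -0.019604955506937704, 'eye': array([ 0.32460832, -0.56703366,  0.38418519]), 'orientation': array([ 0.82707779, -0.54561894, -0.07490647,  0.11238917])}
0.15 [ 9.79589902e-01  2.01005535e-01 -1.77404848e-04 -6.06573522e-04]
```

View pics/top0.png

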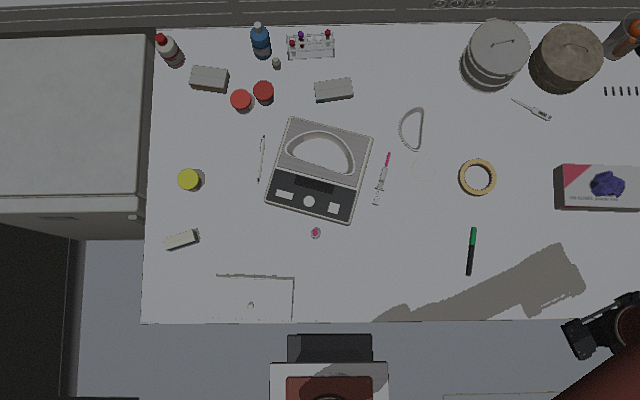

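View pics/side0.png

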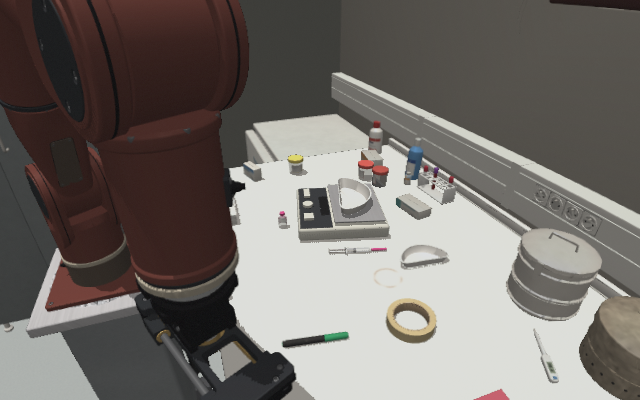

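Top view: the scale is at about (318,170). Its keys are bar (285,194), round (308,201) and square (334,208). The larger dish is on the pan at (320,150), and the smaller look-alike lies on the bench at (412,128). Next I'll take a close crop and locate the key blobs.

```bash
cat > h.py <<'E'
import numpy as np, cv2
from scipy.spatial.transform import Rotation as R
def ray(info,px):
    K=np.array([[info['fx'],0,info['cx']],[0,info['fy'],info['cy']],[0,0,1.]])
    p=cv2.undistortPoints(np.array([[px]],float),K,np.array([info['k1'],0,0,0.]))[0,0]
    return R.from_quat(info['orientation']).apply([p[0],p[1],1])
def onplane(info,px,z):
    d=ray(info,px); e=info['eye']; return e+d*(z-e[2])/d[2]
def keys(im,box):
    """white blobs surrounded by dark console inside box x0,y0,x1,y1"""
    x0,y0,x1,y1=box
    g=cv2.cvtColor(im,cv2.COLOR_RGB2GRAY)[y0:y1,x0:x1]
    _,b=cv2.threshold(g,0,255,cv2.THRESH_BINARY+cv2.THRESH_OTSU)
    n,l,s,c=cv2.connectedComponentsWithStats(b)
    h,w=g.shape
    out=[]
    for i in range(1,n):
        x,y,ww,hh,a=s[i]
        if a<25 or x==0 or y==0 or x+ww==w or y+hh==h: continue
        out.append((c[i][0]+x0,c[i][1]+y0,a,cv2.minAreaRect(np.argwhere(l==i)[:,::-1].astype(np.float32))))
    return out
E
python3 - <<'E'
import cv2
from h import *
from workcell import manip
im=cv2.imread("pics/top0.png")[:,:,::-1]; info=manip.camera_info("top")
P=[]
for k in keys(im,(258,105,385,235)):
    p=onplane(info,k[:2],.057); print(np.round(k[:2],1),k[2],np.round(k[3][1],1),p.round(4))
c=im[105:235,255:400,::-1]; cv2.imwrite("pics/crop0.png",cv2.resize(c,None,fx=4,fy=4,interpolation=cv2.INTER_CUBIC))
E
```

```text
[284.2 194. ] 117 [16.9  6.8] [0.6043 0.1147 0.057 ]
[308.6 200.9] 101 [10. 11.] [0.5842 0.0481 0.057 ]
[333.4 207.7] 105 [10.2  9.9] [ 0.5643 -0.0193  0.057 ]
```

View pics/crop0.png

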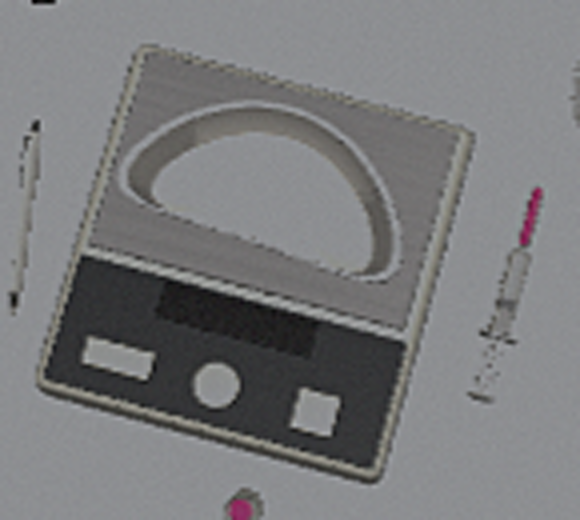

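The crop settles the choice: bar at crop (118,358), a 2.5:1 rectangle, then the round disc at (217,385) and the square at (316,412). They are 69.5 mm apart, as the description says. I'll close the gripper, hover over the round key and check with the wrist camera.

```bash
cat >> h.py <<'E'
BAR=np.array([.6043,.1147]); RND=np.array([.5842,.0481]); SQ=np.array([.5643,-.0193])
def orient(m,pos):
    u=BAR-SQ; u/=np.linalg.norm(u); best=None
    q0=np.array(m.current_joints())
    for s in (1,-1):
        y=np.array([*(s*u),0]); z=np.array([0,0,-1.]); x=np.cross(y,z)
        q=R.from_matrix(np.c_[x,y,z]).as_quat()
        j=m.inverse_kinematics(pos,q)
        if j is None: continue
        d=np.abs(np.array(j)-q0).max()
        if best is None or d<best[0]: best=(d,q,np.array(j))
    return best
E
python3 - <<'E'
import cv2
from h import *
from workcell import manip
manip.set_gripper(0.0)
p=[*RND,.16]; d,q,j=orient(manip,p); print(d,q,j.round(2))
manip.reach(p,q)
print(manip.current_clock(),manip.current_tcp_pos(),manip.current_opening(),manip.current_contact_force())
i=manip.camera_info("wrist"); im=manip.snapshot("wrist"); print(i)
cv2.imwrite("pics/wrist1.png",im[:,:,::-1])
im=manip.snapshot("side");cv2.imwrite("pics/side1.png",im[:,:,::-1])
np.save("w1.npy",i,allow_pickle=True); np.save("q.npy",q)
E
```

```text
1.0120846415892042 [0.14453544 0.98949962 0.         0.        ] [ 0.42  0.32 -0.7   1.68  0.22  1.22  0.95]
4.25 [0.58440859 0.04680062 0.15992882] 0.0028696396885991276 [ 0.86082528 -0.39021718  1.12656312]
{'fx': 308.7997832319261, 'fy': 308.7997832319261, 'cx': 321.0632475300847, 'cy': 196.3392833182369, 'k1': -0.019604955506937704, 'eye': array([0.5152333 , 0.06937414, 0.32237411]), 'orientation': array([0.79524792, 0.59081702, 0.0812201 , 0.10917551])}
```

View pics/wrist1.png

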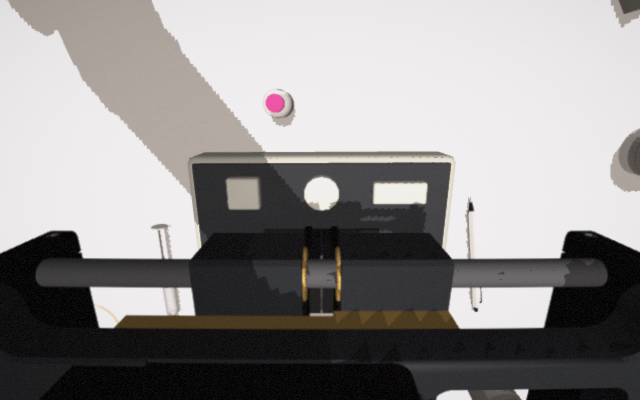

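View pics/side1.png

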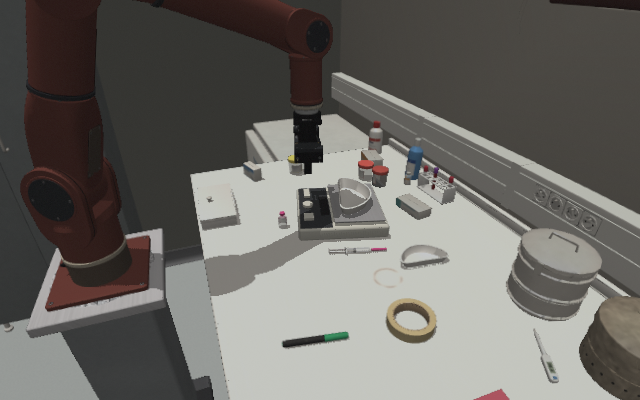

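Wrist view: square at (243,193), round at (321,194), bar at (400,193), and the row lines up with the jaw axis. I'll cross-check these positions against the top view.

Run:
```python
import cv2
from h import *
im=cv2.imread("pics/wrist1.png")[:,:,::-1]; i=np.load("w1.npy",allow_pickle=True).item()
for k in keys(im,(205,166,440,228)):
    print(np.round(k[:2],1),k[2],np.round(k[3][1],1),onplane(i,k[:2],.057).round(4))
```

```text
[321.1 192.9] 934 [34.2 33.5] [0.5834 0.0489 0.057 ]
[242.6 193.5] 918 [29. 31.] [ 0.5636 -0.0182  0.057 ]
[399.7 192.7] 1160 [54. 21.] [0.6034 0.116  0.057 ]
```

The two views agree within 1.5 mm, so I'll use the averages and press the round key with a guard.

```bash
cat >> h.py <<'E'
RND=np.array([.5838,.0485]); BAR=np.array([.6038,.1154])
E
python3 - <<'E'
from h import *
from workcell import manip
def st(t): print(t,round(manip.current_clock(),2),np.round(manip.current_tcp_pos(),4),np.round(manip.current_contact_force(),2))
st("0")
manip.movel([*RND,.064],velocity=.08); manip.pause(.3); st("hover")
g=manip.movel([*RND,.046],velocity=.015,guard=9); st(g)
manip.pause(.3); st("held")
import cv2; cv2.imwrite("pics/side2.png",manip.snapshot("side")[130:260,240:400,::-1].repeat(4,0).repeat(4,1))
manip.movel([*RND,.08],velocity=.05); manip.pause(.2); st("up")
E
```

```text
0 4.35 [0.5843 0.0471 0.1599] [ 0.52  0.   -0.51]
hover 6.0 [0.5839 0.0485 0.0642] [1.51 0.11 0.64]
True 6.81 [0.5839 0.0485 0.0525] [-1.68 -0.8   6.98]
held 7.11 [0.5839 0.0485 0.0525] [-2.45 -0.34  8.74]
up 8.07 [0.5836 0.0485 0.0797] [ 0.16  0.34 -0.69]
```

View pics/side2.png

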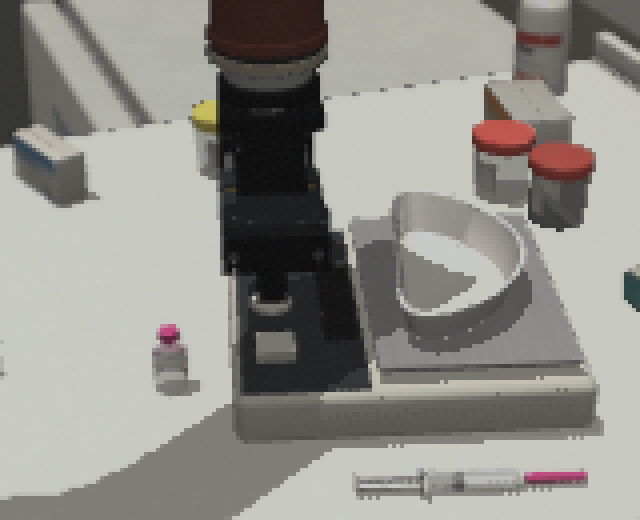

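The picture shows the fingertips on the round key at (270,300), with the square key up and untouched at (275,347). The held force was 7–8.7 N, against 4.2 N needed, and the depth about 4.5 mm, against 3.5 mm needed, so both say the key went down. Now the bar, with a bit more margin.

Run:
```python
from h import *
from workcell import manip
import cv2
def st(t): print(t,round(manip.current_clock(),2),np.round(manip.current_tcp_pos(),4),np.round(manip.current_contact_force(),2))
cv2.imwrite("pics/side2b.png",manip.snapshot("side")[130:260,240:400,::-1].repeat(4,0).repeat(4,1))
manip.movel([*BAR,.08],velocity=.08)
manip.movel([*BAR,.064],velocity=.05); manip.pause(.3); st("hover")
g=manip.movel([*BAR,.046],velocity=.015,guard=13); st(g)
for k in range(6): manip.pause(.4); st("held")
manip.movel([*BAR,.08],velocity=.06); st("up")
manip.movel([*BAR,.16],velocity=.12); st("up")
cv2.imwrite("pics/side3.png",manip.snapshot("side")[130:260,240:400,::-1].repeat(4,0).repeat(4,1))
cv2.imwrite("pics/wrist3.png",manip.snapshot("wrist")[:,:,::-1])
```

```text
hover 9.91 [0.6039 0.1155 0.0642] [ 0.25 -0.37 -0.12]
True 10.72 [0.6039 0.1154 0.0525] [-2.17 -0.1   8.55]
held 11.12 [0.6039 0.1154 0.0525] [-3.08 -1.57  9.02]
held 11.53 [0.6039 0.1154 0.0525] [-1.81 -0.57  8.59]
held 11.93 [0.6039 0.1154 0.0525] [-2.03 -0.13  8.98]
held 12.32 [0.6039 0.1154 0.0525] [-1.91 -0.8   8.83]
held 12.72 [0.6039 0.1154 0.0525] [-3.17 -0.67  8.63]
held 13.12 [0.6039 0.1154 0.0525] [-2.53 -0.9   8.69]
up 13.74 [0.6037 0.1153 0.0799] [-0.77  0.05 -0.28]
up 14.56 [0.6034 0.1152 0.1592] [ 0.81 -0.28  0.52]
```

View pics/side3.png

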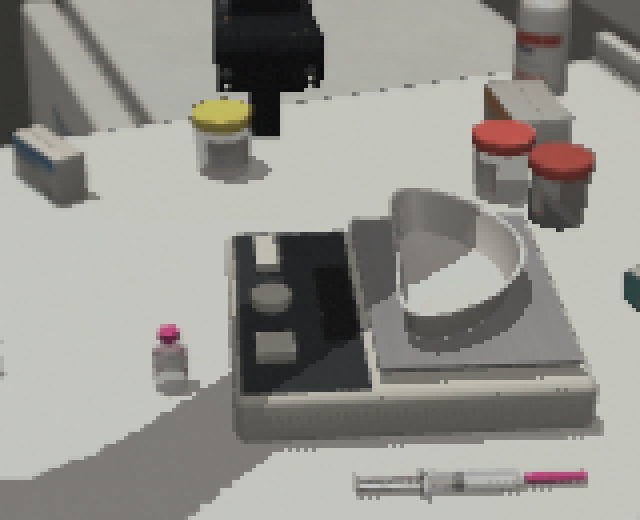

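View pics/wrist3.png

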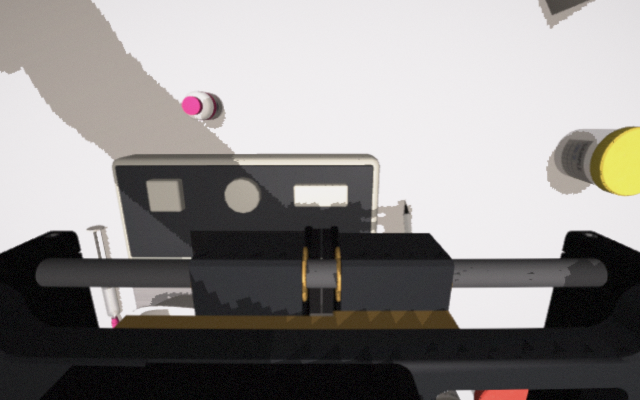

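Side view: all three keys are up, at (265,252), (270,295) and (275,347). The dish, vial and syringe are where they were, and the arm is clear. Handing in.

Run:
```python
from workcell import manip
manip.job_done(); print(manip.current_clock())
```

```text
the job is handed in; nothing more can be done
the job is handed in; nothing more can be done
```

I woke the scale with the round key, then tared it with the bar key, and handed the job in at about 15 s on the clock. The interface gives no verdict or key reading, so "down" is judged from force and depth.

- **Round key:** pressed with the closed fingertips. The hold read 7–8.7 N, above the 6.4 N needed at the bottom of travel, and I then let it up.
- **Bar key:** held down for about 2.4 s at a steady 8.6–9.0 N, then released.
- **Depth:** both presses stopped at the same height, z = 0.0525, although their force limits differed (9 N and 13 N). That suggests each reached its end stop. The measured depth was only 4.5 mm of the nominal 6 mm. That is still past the 3.5 mm that counts as down, and I put the gap down to a height offset I didn't track down.
- **Last pictures:** all three keys are up, the square key was not touched, and the dish, vial and syringe look unmoved. The gripper is about 10 cm above the keys and touching nothing.

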